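Load a vial into the reader's push-push drawer

ROBOT

A 7-joint arm with a two-finger parallel gripper is mounted at the origin on a cart in front of the work surface, level with it; the furniture and walls round the work are solid. World frame = base frame: x ahead of the robot, y to its left, z up, the work surface at z = 0. Lengths are in m, angles in rad, forces in N, time in s.
With the tool pointing down it reaches from about 0.425 to 0.95 m from the base axis. Payload 4.7 kg.
Tool frame: the origin (TCP) lies at the very end of the fingers, on their centre line; the grasp point (between the pads) lies 19 mm behind it; z points along the fingers, y is the line along which they close (so a half turn about z gives the same grasp; the last joint's range is limited). The gripper opens to 87 mm and grips with 3 to 60 N. Pads are 19 mm wide; open, the fingers measure 117 mm over their backs; the gripper's body (75 mm by 190 mm) begins 51 mm behind the grasp point.
Start: joints at [-1.308, 0.469, -0.049, 1.532, 0.024, 1.141, -0.082], TCP at [0.194, 0.646, 0.223] pointing down, gripper open.
Joint ranges: [-2.59, 2.59], [-0.33, 1.99], [-1.39, 1.29], [0.1, 2.45], [-1.04, 4.18], [0.21, 1.99], [-2.66, 2.66]. Speed limits (rad/s): [2.57, 2.57, 3.14, 3.14, 3.14, 3.14, 3.14].

INTERFACE

Orientations are given as a unit quaternion [x, y, z, w].
In Python, from station import bot gives the robot as it stands. The module is installed in compiled form; this text tells all that it offers.
- The arm moves only by the tool play_rows, never from a script. Its argument "plan" is a list that holds one entry, the list of rows, each a list of 7 numbers: the closure in counts, from 0 (fully open) to 255 (shut), then the shift along the tool's x, y, z in m, then the turn, a rotation vector about the tool's x, y, z in rad. In form: [[[grip, dx, dy, dz, wx, wy, wz], ...]]. A call has 1 to 8 rows; each row is the pose to reach, as a shift and turn from the pose commanded when the call began, along the tool's axes at that moment; what a row does not reach only later rows make up. A row lasts 1/12 s, in which the tool goes at most 41.7 mm and 7.16 degrees, less where a joint would pass 70% of its speed; a pose out of reach is approached as far as the arm can. A call with a gripper value outside its range is refused whole. The fingers move at their own pace and stop on an object; the grip force is fixed at half the most. Time passes only in rows, so rows that repeat a pose let the fingers close. It gives the time, the measured TCP pose, the force, the opening and the grip force at its end, in the units of the state.
- bot.read_state(): the state, without advancing time (a new reading comes with each control period).
- bot.camera(name): name is "scene" or "top" or "wrist"; returns a dict with "image" (480x640x3 uint8, blue, green, red), "mtx" (3x3 intrinsics, pixels), "position" and "orientation" of the camera in the world. Camera axes: x right, y down, z forward; pixel columns grow to the right and rows downward; lengths in m; the calibration is good to about 2 mm. A picture is of the moment at which its call begins. There is no depth.
- bot.close_job(): hands the job in; it is judged then, once.
The state is a dict: "time": time; "joints": joint angles; "dq": joint speeds; "effort": joint torques, N m; "eef_pos": TCP position; "orientation": TCP orientation; "wrist_force": force on the tool from outside, world axes, zero at the start; "moment": the same for the moment, N m; "grip_width": finger opening in m; "finger_force": force on a finger pad.
Only numpy, scipy, OpenCV 4.12 (cv2) and the standard library are available. Lean on these libraries where they do the work, as an engineer would, in place of code of your own. Each camera call takes 0.05 s, during which the arm holds its last target. There are 200 camera calls.

TASK

Put the blue-capped vial upright into the round well of the vial reader's open drawer, let go of it, then press the drawer gently inward by its orange block until you feel it reach its end stop, and let it come back onto its catch. The catch is worn and sometimes misses, so check that the drawer has stayed in and press again if it has sprung out; finish with the drawer caught in, the vial in its well, and the black-capped vials left alone in the rack.

Things in the scene. Friction and masses are not known exactly. Their poses are not given: they have to be found in the camera images.
- vial_blue: Clear sample vial with a blue screw cap, 20 mm in diameter, 54 mm tall (cap: the top 10 mm, 18 mm in diameter), 15 to 30 g. Origin: centre of its underside, z along its axis to the cap. Stands in one of three cells of the rack's near row, its underside 4 mm above the rack's, its top 24 mm above the rack.
- vial_black_1: Like the blue-capped vial but with a black cap; stays in the rack. Origin: centre of its underside.
- vial_black_2: A second black-capped vial; stays in the rack. Origin: centre of its underside.
- rack: Fixed vial rack, 66 mm (x) by 156 mm (y) by 34 mm high, with two rows of five open cells about 23 mm wide. Origin: centre of its underside. The three vials stand in the row on its -x side (x = -14.5 mm), at y = -59.5, 0 and +59.5 mm, blue in any of the three; the other cells are empty.
- reader: White bench instrument with blue trim, fixed, 200 mm deep (x), 120 wide (y), 84 high. Origin: under it, at its underside; its front face, with the drawer, is at its own x = -95 mm and looks along its own -x. Turned by up to 0.25 rad. Breaks if pushed harder than 16 N. Its push-push catch: pressed to the end stop and let go, the drawer comes back some 13 mm and stays; pressed again to the end, it is freed.
- well (a point): Centre of the floor of the drawer's round well, where the vial's underside must stand; moves with the drawer. The well is 25 mm wide, 23 mm deep, in a 42 mm square white block with its top 38 mm and its floor 15 mm above the reader's underside. With the drawer out it lies 32 mm in front of the reader's front face. Axes as the reader's.
- push_face (a point): Centre of the front of the orange block on the drawer (60 mm wide, 30 mm deep, from 16 to 50 mm above the reader's underside), the place to press, along the reader's own +x; 200 mm before the reader's origin with the drawer out. A press that stops short of the end does nothing. If the catch missed, the drawer slides out to 0; a second full press will catch. Axes as the reader's.
- drawer (a joint): Drawer travel in m: 0 = out (a return spring of 3 to 5 N pushes it there), growing as it is pressed in. The end stop lies somewhere from 0.058 to 0.090, as this latch is set (not to be seen); on the way the force stays under 7 N, at the stop it climbs by 5 N per mm, and at 9 to 12 N the drawer is surely at its end. Caught, it rests somewhere from 0.045 to 0.070.

How it is judged:
By the outcome, as a careful person would: the job done as asked, in the order asked, and still so for the second after the job is handed in, with the robot touching nothing.
It also fails if it takes over 64 s, if anything falls off the work surface, if the arm or the gripper's body presses on something with over 40 N, if the wrist force passes 120 N, or if a joint passes its speed limit or range.

## Working session

There is one attempt and no reset: what is moved stays moved. The work goes in short steps, Python scripts to look and compute and a tool call to move; the robot and the scene stay as the last step left them, time stands still between calls to the robot, and variables do not carry over. Pictures are saved under pics/ and viewed, at most 10 in all, crops included, and the job is handed in when it is done.

Besides the shell and the picture viewer there is one more tool, called after ">>>" as name(argument=value, ...) on one line, values as JSON. play_rows: Moves the arm, as the interface text tells. Its arguments: {"type":"object","properties":{"plan":{"type":"array"}},"required":["plan"]}

```bash
mkdir -p pics; python3 - <<'E'
from station import bot
import cv2,numpy as np
s=bot.read_state()
for k in s: print(k,np.round(s[k],4))
for n in("scene","top"):
    c=bot.camera(n); cv2.imwrite(f"pics/{n}0.png",c["image"]); print(n,c["mtx"].tolist(),np.round(c["position"],4),np.round(c["orientation"],5))
E
```

```text
time 0.0
joints [-1.3079  0.4694 -0.0486  1.5337  0.0241  1.141  -0.0823]
dq [-0.     -0.0009  0.0005 -0.0009 -0.0012  0.      0.001 ]
effort [-1.10000e-03 -5.07975e+01 -8.13000e-02 -2.36150e+01 -6.14000e-02
  3.81000e-02  2.00000e-04]
eef_pos [0.194  0.6459 0.2215]
orientation [ 1.454e-01  9.894e-01 -1.000e-03 -1.000e-04]
wrist_force [ 0.1582 -0.2562 -0.1749]
moment [ 0.0107  0.0469 -0.0107]
finger_force 0.0
grip_width 0.087
scene [[544.7252427132258, 0.0, 307.3495248442292], [0.0, 544.7252427132258, 235.37228146929925], [0.0, 0.0, 1.0]] [0.0237 0.64   0.5127] [-0.35396  0.79098 -0.45712  0.20027]
top [[499.6035585963099, 0.0, 319.7290973156167], [0.0, 499.6035585963099, 248.60528068063246], [0.0, 0.0, 1.0]] [0.4372 0.0043 0.8954] [ 0.87193 -0.47845  0.05031 -0.09104]
```

View pics/scene0.png

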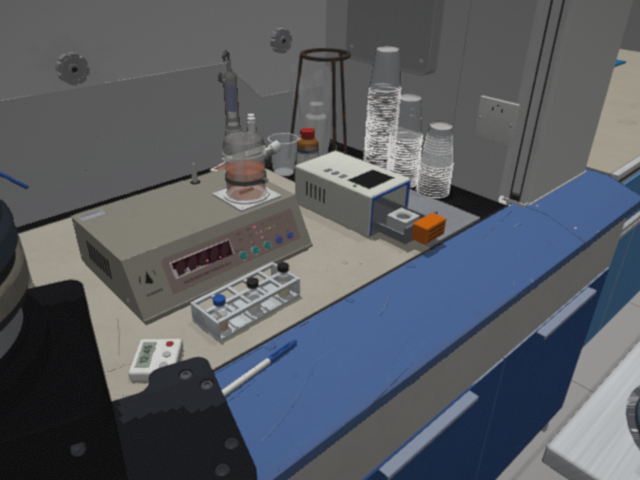

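View pics/top0.png

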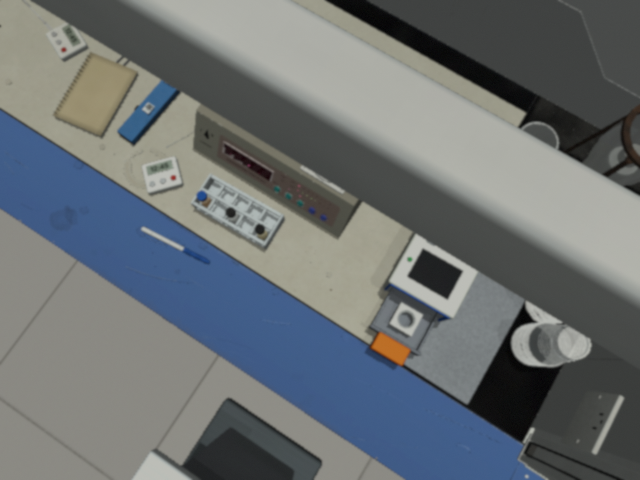

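The top view shows the rack with the blue cap at about (202,196) and the black caps at (232,212) and (260,230). The well is at about (405,319) and the orange block at (391,348). An overhead shelf lies beyond them. I'll refine these with enlarged crops.

```bash
cat > h.py <<'E'
import numpy as np,cv2
from scipy.spatial.transform import Rotation as R
CAL={"scene":(544.72524,307.34952,235.37228,[0.0237,0.64,0.5127],[-0.35396,0.79098,-0.45712,0.20027]),
"top":(499.60356,319.7291,248.60528,[0.4372,0.0043,0.8954],[0.87193,-0.47845,0.05031,-0.09104])}
def ray(n,u,v):
    f,cx,cy,p,q=CAL[n]; d=R.from_quat(q).apply([(u-cx)/f,(v-cy)/f,1]); return np.array(p),d
def onz(n,u,v,z):
    p,d=ray(n,u,v); return p+d*(z-p[2])/d[2]
def tri(a,b):
    (p,d),(q,e)=ray("scene",*a),ray("top",*b)
    s=np.linalg.lstsq(np.c_[d,-e],q-p,rcond=None)[0]; x,y=p+d*s[0],q+e*s[1]; return (x+y)/2,np.linalg.norm(x-y)
E
python3 - <<'E'
from h import *
t=cv2.imread("pics/top0.png"); s=cv2.imread("pics/scene0.png")
a=cv2.resize(t[165:265,180:300],(480,400),interpolation=2)   # x4
b=cv2.resize(t[230:380,350:500],(600,600),interpolation=2)
cv2.imwrite("pics/a.png",cv2.resize(t[225:375,350:490],None,fx=4,fy=4,interpolation=2))
c=np.hstack([cv2.resize(t[165:265,185:285],(400,400),interpolation=2),cv2.resize(s[250:350,190:290],(400,400),interpolation=2)])
cv2.imwrite("pics/b.png",c)
for n,im in(("top",t),("scene",s)):
    h=cv2.cvtColor(im,40)
    for nm,lo,hi in(("blue",(105,150,60),(125,255,255)),("orange",(5,180,100),(18,255,255))):
        m=cv2.inRange(h,lo,hi); k,l,st,ce=cv2.connectedComponentsWithStats(m)
        print(n,nm,[(st[i].tolist(),ce[i].round(1).tolist()) for i in range(1,k) if 20<st[i][4]<3000])
E
```

```text
top blue [([198, 192, 8, 8, 55], [201.4, 195.7]), ([184, 248, 26, 16, 145], [196.2, 255.8])]
top orange [([371, 333, 39, 33, 659], [389.8, 348.5])]
scene blue [([0, 173, 28, 15, 71], [12.8, 179.9]), ([373, 182, 36, 24, 83], [395.0, 192.0]), ([213, 295, 12, 10, 95], [218.6, 299.5]), ([269, 340, 28, 22, 201], [282.1, 350.1]), ([364, 464, 22, 16, 129], [375.2, 475.3])]
scene orange [([414, 214, 31, 17, 300], [429.0, 221.6])]
```

View pics/a.png

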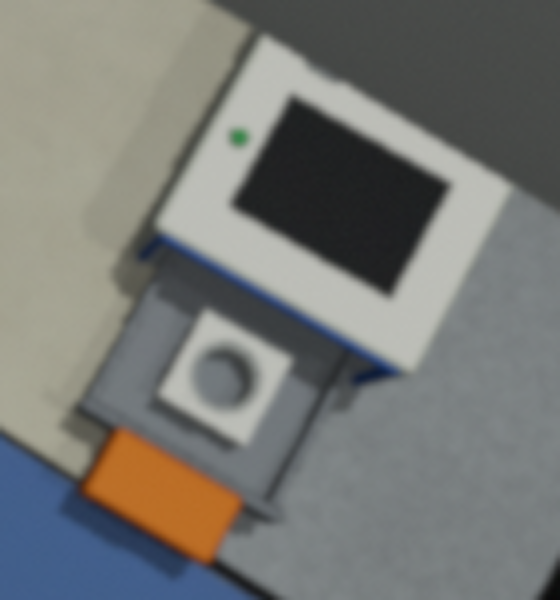

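View pics/b.png

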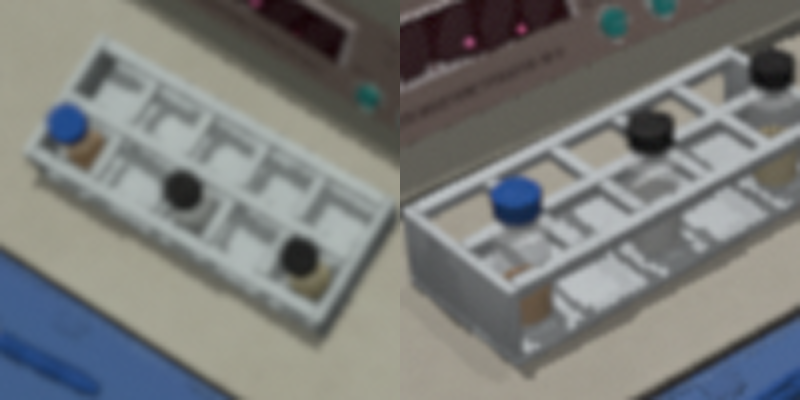

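The crop shows the well rim centred near top pixel (406,319), the orange block's top corners, and the reader's front edge. The blue vial stands in the left end cell of the near row.

```bash
python3 - <<'E'
from h import *
A=lambda x,y:(350+x/4-.4,225+y/4-.4); B=lambda x,y:(185+x/4-.4,165+y/4-.4); S=lambda x,y:(190+(x-400)/4-.4,250+y/4-.4)
pr=lambda n,v:print(n,np.round(v,4))
g=lambda n,L,z,F=A:[pr(n,onz("top",*F(*p),z)) for p in L]
g("cap blue",[(67,124)],.058,B);g("cap bk",[(183,190),(300,258)],.058,B)
r=[onz("top",*B(*p),.034) for p in[(30,150),(318,325),(400,205),(103,38)]]
pr("rack c",np.mean(r,0)); pr("rack yaw",[np.arctan2(*(r[0]-r[1])[:2]),np.arctan2(*(r[3]-r[2])[:2])]); pr("len",[np.linalg.norm(r[0]-r[1]),np.linalg.norm(r[1]-r[2])])
w=[onz("top",*A(*p),.038) for p in[(207,308),(295,360),(245,448),(160,393)]]
pr("well",np.mean(w,0)); pr("side",[np.linalg.norm(w[i]-w[i-1]) for i in range(4)]); pr("x-dir",[np.arctan2(*(w[0]-w[3])[1::-1]),np.arctan2(*(w[1]-w[2])[1::-1])])
o=[onz("top",*A(*p),.05) for p in[(120,428),(245,495),(210,563),(83,490)]]
pr("or",o);pr("y-dir",[np.arctan2(-(o[0]-o[1])[0],(o[0]-o[1])[1]),np.arctan2(-(o[3]-o[2])[0],(o[3]-o[2])[1])]); pr("len",[np.linalg.norm(o[0]-o[1]),np.linalg.norm(o[1]-o[2])])
e=[onz("top",*A(*p),.084) for p in[(157,228),(408,374),(512,186),(262,36)]]
pr("rd",e); d=e[0]-e[1]; pr("yaw",[np.arctan2(-d[0],d[1]),np.linalg.norm(d)])
# triangulate blue & blacks
for s,t in(((517,190),(67,124)),((650,122),(183,190)),((773,62),(300,258))):
    x,er=tri(S(*s),B(*t)); pr("tri",[*x,er])
E
```

```text
cap blue [0.5555 0.3249 0.058 ]
cap bk [0.5581 0.265  0.058 ]
cap bk [0.5601 0.2051 0.058 ]
rack c [0.5729 0.2647 0.034 ]
rack yaw [-0.0171 -0.0431]
len [0.154  0.0653]
well [ 0.5665 -0.0888  0.038 ]
side [0.0419 0.043  0.0434 0.0421]
x-dir [0.0362 0.0161]
or [[ 0.5225 -0.0606  0.05  ]
 [ 0.5268 -0.1186  0.05  ]
 [ 0.4953 -0.1203  0.05  ]
 [ 0.4924 -0.0608  0.05  ]]
y-dir [0.0748 0.0484]
len [0.0581 0.0315]
rd [[ 0.5964 -0.0291  0.084 ]
 [ 0.5998 -0.1449  0.084 ]
 [ 0.6898 -0.1433  0.084 ]
 [ 0.6894 -0.0246  0.084 ]]
yaw [0.0294 0.1159]
tri [0.5544 0.3229 0.0618 0.0014]
tri [0.5572 0.2635 0.0615 0.0011]
tri [0.5593 0.2041 0.0605 0.0012]
```

```bash
cat >> h.py <<'E'
def go(x,y,z,yaw=0.037,st=None):
    from station import bot
    s=st or bot.read_state(); q=R.from_quat(s["orientation"])
    tgt=R.from_matrix(np.array([[-np.cos(yaw),-np.sin(yaw),0],[-np.sin(yaw),np.cos(yaw),0],[0,0,-1]]).T) if 0 else R.from_euler('z',yaw)*R.from_matrix(np.diag([-1.,1,-1]))
    d=q.inv().apply(np.array([x,y,z])-s["eef_pos"]); w=(q.inv()*tgt).as_rotvec()
    print("t",s["time"],"p",np.round(s["eef_pos"],4),"F",np.round(s["wrist_force"],2),"w",np.round(s["grip_width"],4),"f",np.round(s["finger_force"],2))
    print("shift",np.round(d,4).tolist(),"turn",np.round(w,4).tolist())
E
python3 -c "
from h import *
go(.5555,.3245,.14)"
```

```text
t 0.1 p [0.194  0.646  0.2216] F [0.46 0.67 0.92] w 0.0872 f 0.0
shift [-0.4387, -0.2037, 0.082] turn [-0.0018, -0.0002, -0.3288]
```

>>> play_rows(plan=[[[130, -0.22, -0.1, 0.03, -0.0018, 0, -0.329], [130, -0.22, -0.1, 0.03, -0.0018, 0, -0.329], [130, -0.22, -0.1, 0.03, -0.0018, 0, -0.329], [130, -0.22, -0.1, 0.03, -0.0018, 0, -0.329], [130, -0.439, -0.204, 0.06, -0.0018, 0, -0.329], [130, -0.439, -0.204, 0.06, -0.0018, 0, -0.329], [130, -0.439, -0.204, 0.06, -0.0018, 0, -0.329], [130, -0.439, -0.204, 0.06, -0.0018, 0, -0.329]]])

```text
time: 0.77
eef_pos: [0.4428, 0.4254, 0.181]
orientation: [-0.019, 1.0, 0.001, -0.0]
wrist_force: [0.4, 0.3, 0.2]
grip_width: 0.0452
finger_force: 0.0
```

```bash
python3 -c "
from h import *
go(.5555,.3245,.12)"
```

```text
t 0.7667 p [0.4428 0.4254 0.181 ] F [0.38 0.3  0.16] w 0.0452 f 0.0
shift [-0.1088, -0.1051, 0.0608] turn [0.0014, -0.0002, 0.0003]
```

>>> play_rows(plan=[[[138, -0.109, -0.105, 0.06, 0.001, 0, 0], [138, -0.109, -0.105, 0.06, 0.001, 0, 0], [138, -0.109, -0.105, 0.06, 0.001, 0, 0], [138, -0.109, -0.105, 0.06, 0.001, 0, 0], [138, -0.109, -0.105, 0.06, 0.001, 0, 0], [138, -0.109, -0.105, 0.06, 0.001, 0, 0], [138, -0.109, -0.105, 0.06, 0.001, 0, 0], [138, -0.109, -0.105, 0.06, 0.001, 0, 0]]])

```text
time: 1.43
eef_pos: [0.5535, 0.3283, 0.1216]
orientation: [-0.02, 1.0, 0.001, -0.0]
wrist_force: [0.8, -0.8, -0.0]
grip_width: 0.0398
finger_force: 0.0
```

```bash
python3 -c "
from h import *
from station import bot
go(.5555,.3245,.08)
c=bot.camera('wrist');cv2.imwrite('pics/w1.png',c['image'])
p=np.array(c['position']);q=R.from_quat(c['orientation']);K=c['mtx'];print(np.round(p,4),np.round(c['orientation'],4),np.round(K,1).tolist())
for P in ([.5555,.3245,.058],[.5581,.265,.058],bot.read_state()['eef_pos']):
    v=K@q.inv().apply(np.array(P)-p);print(v[:2]/v[2])
go(.5555,.3245,.08)
"
```

```text
t 1.4333 p [0.5535 0.3283 0.1216] F [ 0.8  -0.85 -0.01] w 0.0398 f 0.0
shift [-0.0019, -0.0039, 0.0416] turn [0.0021, -0.0001, 0.0028]
[0.4707 0.3233 0.285 ] [0.685  0.7121 0.1113 0.1059] [[362.1, 0.0, 315.1], [0.0, 362.1, 239.8], [0.0, 0.0, 1.0]]
[311.38374674 257.56918899]
[222.28917916 258.00507925]
[318.36958488 298.90476433]
t 1.4833 p [0.5535 0.3284 0.1219] F [ 0.08  1.21 -0.36] w 0.0402 f 0.0
shift [-0.0018, -0.0041, 0.0418] turn [0.0022, 0.0003, 0.0032]
```

View pics/w1.png

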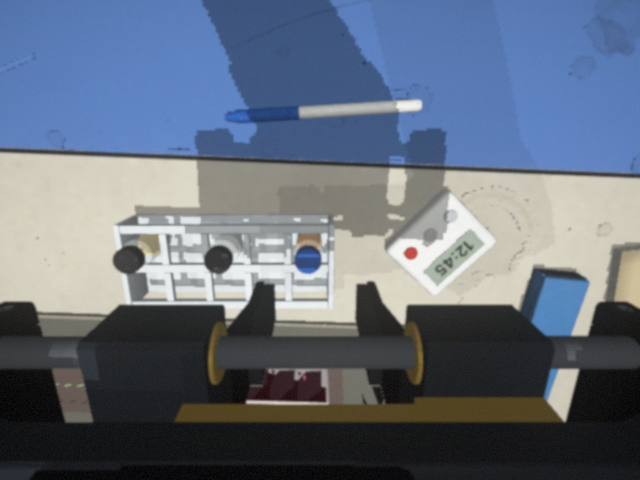

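The wrist view shows the blue cap at (308,258), which puts it about 2 mm lower in y than the top-view estimate. I'll aim for y=0.323.

```bash
python3 -c "
from h import *
go(.5553,.323,.07)"
```

```text
t 1.4833 p [0.5535 0.3284 0.1219] F [ 0.08  1.21 -0.36] w 0.0402 f 0.0
shift [-0.0016, -0.0056, 0.0518] turn [0.0022, 0.0003, 0.0032]
```

>>> play_rows(plan=[[[138, -0.0016, -0.0056, 0.026, 0.002, 0, 0.003], [138, -0.0016, -0.0056, 0.052, 0.002, 0, 0.003], [138, -0.0016, -0.0056, 0.052, 0.002, 0, 0.003], [138, -0.0016, -0.0056, 0.052, 0.002, 0, 0.003]]])

```text
time: 1.82
eef_pos: [0.5549, 0.3218, 0.0688]
orientation: [-0.018, 1.0, -0.001, -0.001]
wrist_force: [-0.7, -0.8, 0.4]
grip_width: 0.0401
finger_force: 0.0
```

```bash
python3 -c "
from h import *
go(.5553,.323,.038)"
```

```text
t 1.8167 p [0.5549 0.3218 0.0688] F [-0.66 -0.78  0.43] w 0.0401 f 0.0
shift [-0.0005, 0.0012, 0.0308] turn [-0.0019, -0.0021, -0.0006]
```

>>> play_rows(plan=[[[138, -0.0005, 0.001, 0.015, -0.001, -0.001, 0], [138, -0.0005, 0.001, 0.03, -0.001, -0.001, 0], [138, -0.0005, 0.001, 0.03, -0.001, -0.001, 0], [138, -0.0005, 0.001, 0.03, -0.001, -0.001, 0]]])

```text
time: 2.15
eef_pos: [0.557, 0.3229, 0.0406]
orientation: [-0.018, 1.0, 0.0, 0.001]
wrist_force: [-0.3, -0.3, 0.5]
grip_width: 0.0397
finger_force: 0.0
```

>>> play_rows(plan=[[[200, 0, 0, 0, 0, 0, 0], [200, 0, 0, 0, 0, 0, 0], [220, 0, 0, 0, 0, 0, 0], [220, 0, 0, 0, 0, 0, 0], [220, 0, 0, 0, 0, 0, 0], [220, 0, 0, 0, 0, 0, 0]]])

```text
time: 2.65
eef_pos: [0.5574, 0.3222, 0.0401]
orientation: [-0.017, 1.0, 0.0, 0.001]
wrist_force: [-0.9, -0.9, 2.7]
grip_width: 0.0193
finger_force: 29.9
```

```bash
python3 -c "
from h import *
go(.5553,.323,.09)"
```

```text
t 2.65 p [0.5574 0.3222 0.0401] F [-0.86 -0.92  2.66] w 0.0193 f 29.93
shift [0.002, 0.0009, -0.0499] turn [0.0006, 0.0024, -0.0028]
```

>>> play_rows(plan=[[[220, 0, 0, -0.02, 0, 0, 0], [220, 0, 0, -0.04, 0, 0, 0], [220, 0, 0, -0.06, 0, 0, 0], [220, 0, 0, -0.08, 0, 0, 0], [220, 0, 0, -0.1, 0, 0, 0], [220, 0, 0, -0.1, 0, 0, 0], [220, 0, 0, -0.1, 0, 0, 0]]])

```text
time: 3.23
eef_pos: [0.5573, 0.3222, 0.1403]
orientation: [-0.017, 1.0, 0.001, 0.002]
wrist_force: [-0.5, -0.3, -1.4]
grip_width: 0.0192
finger_force: 29.9
```

```bash
python3 -c "
from h import *
from station import bot
c=bot.camera('scene');w=bot.camera('wrist')
cv2.imwrite('pics/l1.png',np.hstack([cv2.resize(c['image'][180:380,140:340],(400,400)),cv2.resize(w['image'][200:400,220:420],(400,400))]))
go(.5665,-.0895,.14,.035)
"
```

```text
t 3.3333 p [0.556  0.3214 0.1382] F [ 0.45  0.06 -0.23] w 0.0192 f 29.91
shift [0.0036, -0.411, -0.0013] turn [-0.0013, -0.0006, -0.0008]
```

View pics/l1.png

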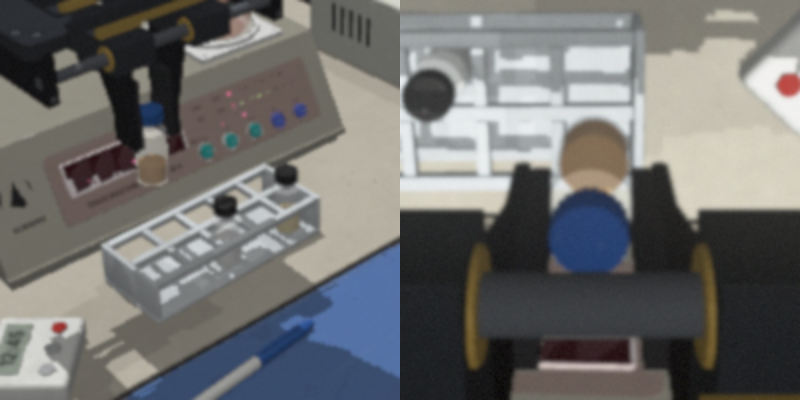

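The vial is held upright, and the black vials are still in the rack.

```bash
python3 -c "
from h import *
q=R.from_quat([0.685,0.7121,0.1113,0.1059]);K=(362.1,315.1,239.8);o=np.array([-.0828,-.0051,.1633])
for n,u,v,z in(('cap',315,315.5,.018),('bot',316.5,283,-.036)):
    d=q.apply([(u-K[1])/K[0],(v-K[2])/K[0],1]);print(n,np.round(o+d*(z-o[2])/d[2],4))
print(onz('top',337,232,0.0),onz('top',358,200,.08),onz('scene',247,200,.1))
go(.5665,-.0895,.14,.035)
"
```

```text
cap [-0.0007 -0.0017  0.018 ]
bot [ 0.0078 -0.0004 -0.036 ]
[0.6407532  0.09548341 0.        ] [0.68932568 0.08696311 0.08      ] [0.70685637 0.15878555 0.1       ]
t 3.3333 p [0.556  0.3214 0.1382] F [ 0.45  0.06 -0.23] w 0.0192 f 29.91
shift [0.0036, -0.411, -0.0013] turn [-0.0013, -0.0006, -0.0008]
```

>>> play_rows(plan=[[[220, 0.003, -0.04, -0.001, 0, 0, 0], [220, 0.003, -0.08, -0.001, 0, 0, 0], [220, 0.003, -0.12, -0.001, 0, 0, 0], [220, 0.003, -0.16, -0.001, 0, 0, 0], [220, 0.003, -0.2, -0.001, 0, 0, 0], [220, 0.003, -0.24, -0.001, 0, 0, 0], [220, 0.003, -0.28, -0.001, 0, 0, 0], [220, 0.003, -0.32, -0.001, 0, 0, 0]]])

```text
time: 4.0
eef_pos: [0.5634, 0.0001, 0.1389]
orientation: [-0.017, 1.0, -0.0, -0.001]
wrist_force: [1.6, -0.2, -0.6]
grip_width: 0.0193
finger_force: 29.9
```

```bash
python3 -c "
from h import *
go(.5645,-.0895,.11,.035)"
```

```text
t 4.0 p [5.634e-01 1.000e-04 1.389e-01] F [ 1.58 -0.24 -0.62] w 0.0193 f 29.92
shift [0.002, -0.0895, 0.0289] turn [-0.0003, -0.0016, -0.0006]
```

>>> play_rows(plan=[[[220, 0.002, -0.04, 0.01, 0, -0.001, 0], [220, 0.002, -0.075, 0.02, 0, -0.001, 0], [220, 0.002, -0.09, 0.029, 0, -0.001, 0], [220, 0.002, -0.09, 0.029, 0, -0.001, 0], [220, 0.002, -0.09, 0.029, 0, -0.001, 0], [220, 0.002, -0.09, 0.029, 0, -0.001, 0]]])

```text
time: 4.5
eef_pos: [0.5656, -0.0863, 0.1107]
orientation: [-0.018, 1.0, 0.001, 0.0]
wrist_force: [0.3, 0.6, -0.1]
grip_width: 0.0197
finger_force: 29.9
```

```bash
python3 -c "
from h import *
from station import bot
c=bot.camera('scene');w=bot.camera('wrist');t=bot.camera('top')
np.savez('cam2',p=w['position'],q=w['orientation'])
cv2.imwrite('pics/l2.png',np.hstack([cv2.resize(c['image'][130:270,350:485],(400,415),interpolation=2),cv2.resize(w['image'][170:370,220:413],(400,415),interpolation=2)]))
print(np.round(w['position'],4),np.round(w['orientation'],4))
go(.5665,-.0895,.11,.035)
"
```

```text
[ 0.4828 -0.0904  0.2744] [0.6858 0.7111 0.1115 0.1071]
t 4.65 p [ 0.5662 -0.086   0.1116] F [0.3  0.37 0.5 ] w 0.019 f 29.91
shift [-0.0002, -0.0036, 0.0016] turn [0.0006, 0.0027, 0.0023]
```

View pics/l2.png

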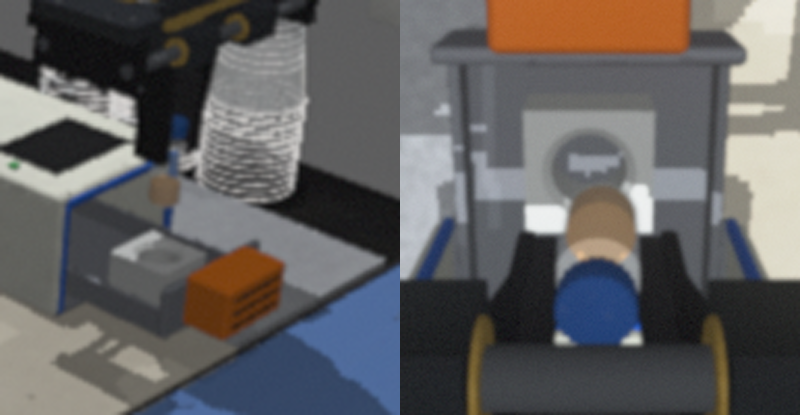

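```bash
python3 -c "
from h import *
c=np.load('cam2.npz');q=R.from_quat(c['q']);o=c['p']
for n,x,y,z in(('well',590,167,.038),('blockfar',590,96,.038),('cap',597,302,.1296),('bot',601,222,.0756)):
    u=220+(x-400)/2.073;v=170+y/2.075
    d=q.apply([(u-315.1)/362.1,(v-239.8)/362.1,1]);print(n,np.round(o+d*(z-o[2])/d[2],4))
# scene: bottom, well
for n,x,y,z in(('bot',164,195,.0756),('well',163,255,.038),('cap',178,120,.1296)):
    print('s',n,np.round(onz('scene',350+x/2.963,130+y/2.964,z),4))
"
```

```text
well [ 0.5664 -0.0897  0.038 ]
blockfar [ 0.5421 -0.0905  0.038 ]
cap [ 0.565  -0.0874  0.1296]
bot [ 0.5698 -0.0861  0.0756]
s bot [ 0.5702 -0.098   0.0756]
s well [ 0.5629 -0.0937  0.038 ]
s cap [ 0.5625 -0.0933  0.1296]
```

The wrist view gives the well centre at about (0.5665,-0.0893). The vial's bottom leans about 4 mm toward +x relative to the cap, so I'll aim the TCP at (0.564,-0.0892).

```bash
python3 -c "
from h import *
go(.564,-.0892,.08,.035)"
```

```text
t 4.65 p [ 0.5662 -0.086   0.1116] F [0.3  0.37 0.5 ] w 0.019 f 29.91
shift [0.0024, -0.0032, 0.0316] turn [0.0006, 0.0027, 0.0023]
```

>>> play_rows(plan=[[[220, 0.0024, -0.0032, 0.01, 0.0005, 0.001, 0.001], [220, 0.0024, -0.0032, 0.02, 0.0005, 0.001, 0.001], [220, 0.0024, -0.0032, 0.03, 0.0005, 0.001, 0.001], [220, 0.0024, -0.0032, 0.03, 0.0005, 0.001, 0.001], [220, 0.0024, -0.0032, 0.03, 0.0005, 0.001, 0.001]]])

```text
time: 5.07
eef_pos: [0.5628, -0.091, 0.0802]
orientation: [-0.017, 1.0, -0.0, -0.001]
wrist_force: [0.1, -0.5, -0.0]
grip_width: 0.0193
finger_force: 29.9
```

```bash
python3 -c "
from h import *
go(.564,-.0892,.055,.035)
from station import bot
for i in range(1):
    bot.camera('top'); go(.564,-.0892,.055,.035)"
```

```text
t 5.0667 p [ 0.5628 -0.091   0.0802] F [ 0.09 -0.5  -0.02] w 0.0193 f 29.91
shift [-0.0013, 0.0018, 0.0252] turn [-0.0003, -0.0012, -0.0016]
t 5.1167 p [ 0.5634 -0.0912  0.0809] F [ 0.02 -0.17 -0.79] w 0.0193 f 29.91
shift [-0.0006, 0.002, 0.0259] turn [-0.0005, 0.0003, -0.0017]
```

>>> play_rows(plan=[[[220, -0.0008, 0.0017, 0.004, 0, 0, -0.001], [220, -0.0008, 0.0017, 0.009, 0, 0, -0.001], [220, -0.0008, 0.0017, 0.014, 0, 0, -0.001], [220, -0.0008, 0.0017, 0.019, 0, 0, -0.001], [220, -0.0008, 0.0017, 0.023, 0, 0, -0.001], [220, -0.0008, 0.0017, 0.023, 0, 0, -0.001], [220, -0.0008, 0.0017, 0.023, 0, 0, -0.001]]])

```text
time: 5.7
eef_pos: [0.5647, -0.0895, 0.0581]
orientation: [-0.017, 1.0, -0.0, 0.001]
wrist_force: [1.7, 0.5, -1.7]
grip_width: 0.0192
finger_force: 29.9
```

```bash
python3 -c "
from h import *
go(.564,-.0892,.053,.035)"
```

```text
t 5.7 p [ 0.5647 -0.0895  0.0581] F [ 1.66  0.5  -1.72] w 0.0192 f 29.91
shift [0.0006, 0.0004, 0.0051] turn [-0.0006, 0.0015, -0.0008]
```

>>> play_rows(plan=[[[220, 0.0003, 0.0002, 0.002, 0, 0, 0], [220, 0.0003, 0.0002, 0.004, 0, 0, 0], [220, 0.0003, 0.0002, 0.005, 0, 0, 0], [220, 0.0003, 0.0002, 0.005, 0, 0, 0]]])

```text
time: 6.03
eef_pos: [0.5647, -0.0894, 0.0536]
orientation: [-0.017, 1.0, -0.0, 0.001]
wrist_force: [2.6, -0.2, 0.1]
grip_width: 0.0193
finger_force: 29.9
```

```bash
python3 -c "
from h import *
from station import bot
go(.564,-.0892,.053,.035)
t=bot.camera('scene')['image']
w=bot.camera('wrist')['image']
cv2.imwrite('pics/l3.png',np.hstack([cv2.resize(t[130:270,350:485],(400,415),interpolation=2),cv2.resize(w[170:370,220:413],(400,415),interpolation=2)]))
go(.564,-.0892,.053,.035)
"
```

```text
t 6.0333 p [ 0.5647 -0.0894  0.0536] F [ 2.62 -0.23  0.09] w 0.0193 f 29.92
shift [0.0007, 0.0002, 0.0006] turn [-0.0008, 0.0026, -0.0007]
t 6.1333 p [ 0.5646 -0.0894  0.0536] F [2.47 0.61 0.44] w 0.0193 f 29.92
shift [0.0006, 0.0003, 0.0006] turn [-0.0008, 0.0024, -0.0008]
```

View pics/l3.png

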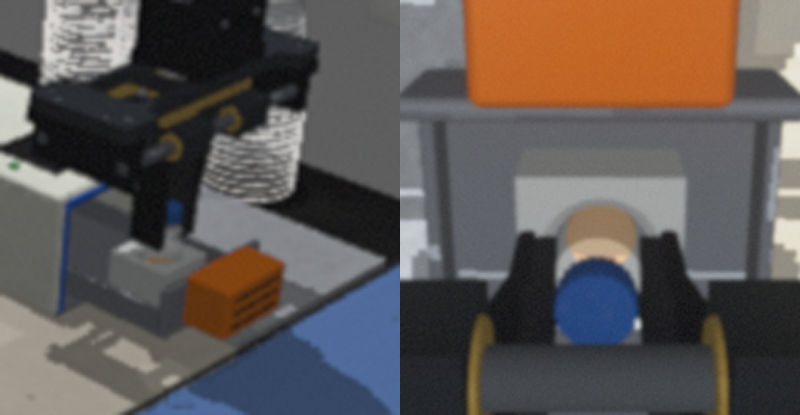

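The vial stands in the well. I'll lower it 1.5 mm, release and retreat upward.

>>> play_rows(plan=[[[220, 0, 0, 0.001, 0, 0, 0], [220, 0, 0, 0.0015, 0, 0, 0], [220, 0, 0, 0.0015, 0, 0, 0]]])

```text
time: 6.38
eef_pos: [0.5647, -0.0894, 0.0521]
orientation: [-0.017, 1.0, -0.0, 0.001]
wrist_force: [3.0, 0.4, 1.2]
grip_width: 0.0195
finger_force: 29.9
```

>>> play_rows(plan=[[[180, 0, 0, 0, 0, 0, 0], [160, 0, 0, 0, 0, 0, 0], [145, 0, 0, 0, 0, 0, 0], [145, 0, 0, 0, 0, 0, 0], [145, 0, 0, 0, 0, 0, 0]]])

```text
time: 6.8
eef_pos: [0.5633, -0.0894, 0.0515]
orientation: [-0.017, 1.0, -0.0, -0.0]
wrist_force: [1.1, 0.5, -0.5]
grip_width: 0.0366
finger_force: 0.0
```

>>> play_rows(plan=[[[145, 0, 0, -0.015, 0, 0, 0], [145, 0, 0, -0.03, 0, 0, 0], [145, 0, 0, -0.05, 0, 0, 0], [145, 0, 0, -0.07, 0, 0, 0], [145, 0, 0, -0.07, 0, 0, 0], [145, 0, 0, -0.07, 0, 0, 0]]])

```text
time: 7.3
eef_pos: [0.5644, -0.0894, 0.1227]
orientation: [-0.017, 1.0, -0.0, 0.002]
wrist_force: [0.7, 0.4, -0.4]
grip_width: 0.0375
finger_force: 0.0
```

```bash
python3 -c "
from h import *
go(.46,-.0925,.12,.035)
"
```

```text
t 7.3 p [ 0.5644 -0.0894  0.1227] F [ 0.71  0.39 -0.42] w 0.0375 f 0.0
shift [0.1045, 0.0005, 0.0024] turn [-0.0008, 0.003, -0.0008]
```

>>> play_rows(plan=[[[200, 0.04, 0, 0, 0, 0.002, 0], [255, 0.08, 0, 0, 0, 0.002, 0], [255, 0.108, 0, 0.01, 0, 0.002, 0], [255, 0.108, 0, 0.04, 0, 0.002, 0], [255, 0.108, 0, 0.07, 0, 0.002, 0], [255, 0.108, 0, 0.094, 0, 0.002, 0], [255, 0.108, 0, 0.094, 0, 0.002, 0], [255, 0.108, 0, 0.094, 0, 0.002, 0]]])

```text
time: 7.97
eef_pos: [0.4545, -0.0929, 0.0264]
orientation: [-0.017, 1.0, -0.0, -0.003]
wrist_force: [0.8, -0.8, -1.2]
grip_width: 0.0009
finger_force: 0.0
```

```bash
python3 -c "
from h import *
from station import bot
t=bot.camera('top')['image'];s=bot.camera('scene')['image']
cv2.imwrite('pics/l4.png',np.hstack([cv2.resize(t[240:380,345:480],(400,415),interpolation=2),cv2.resize(s[130:270,350:485],(400,415),interpolation=2)]))
go(.484,-.092,.028,.035)
"
```

```text
t 8.0667 p [ 0.4567 -0.0932  0.0283] F [-0.46 -0.68  0.91] w 0.0008 f 0.0
shift [-0.0273, 0.0003, 0.0003] turn [-0.0008, -0.0001, -0.0008]
```

View pics/l4.png

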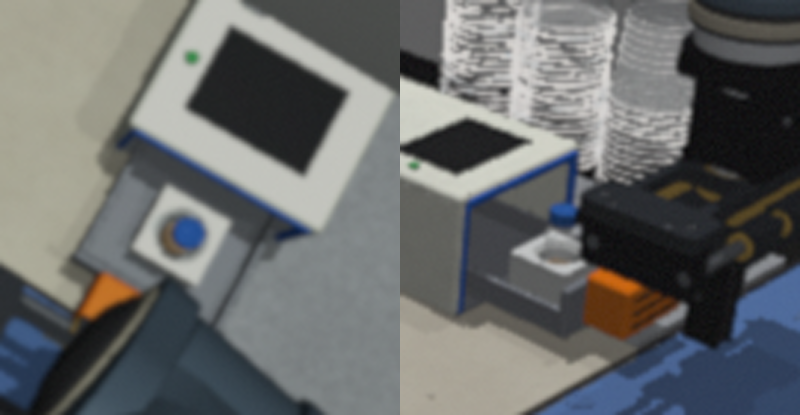

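The vial stands in the well, with its cap at (188,232) in the left crop. Now I'll press.

>>> play_rows(plan=[[[255, -0.01, 0, 0, 0, 0, 0], [255, -0.018, 0, 0, 0, 0, 0], [255, -0.022, 0, 0, 0, 0, 0], [255, -0.025, 0, 0, 0, 0, 0], [255, -0.028, 0, 0, 0, 0, 0], [255, -0.031, 0, 0, 0, 0, 0], [255, -0.034, 0, 0, 0, 0, 0], [255, -0.037, 0, 0, 0, 0, 0]]])

```text
time: 8.73
eef_pos: [0.4926, -0.0918, 0.0276]
orientation: [-0.017, 1.0, -0.0, -0.001]
wrist_force: [-3.9, -1.5, 2.2]
grip_width: 0.0005
finger_force: 2.1
```

>>> play_rows(plan=[[[255, -0.004, 0, 0, 0, 0, 0], [255, -0.008, 0, 0, 0, 0, 0], [255, -0.012, 0, 0, 0, 0, 0], [255, -0.016, 0, 0, 0, 0, 0], [255, -0.02, 0, 0, 0, 0, 0], [255, -0.024, 0, 0, 0, 0, 0], [255, -0.027, 0, 0, 0, 0, 0], [255, -0.03, 0, 0, 0, 0, 0]]])

```text
time: 9.4
eef_pos: [0.5234, -0.0908, 0.0276]
orientation: [-0.017, 1.0, -0.0, -0.001]
wrist_force: [-4.0, 0.5, 3.0]
grip_width: -0.0001
finger_force: 2.4
```

```bash
python3 -c "
from h import *
from station import bot
bot.camera('top')
go(.536,-.0905,.028,.035)
"
```

```text
t 9.45 p [ 0.5242 -0.0908  0.0276] F [-2.65 -0.29 -0.33] w 0.0002 f 1.71
shift [-0.0118, -0.0001, -0.0003] turn [-0.0008, 0.0001, -0.0006]
```

>>> play_rows(plan=[[[255, -0.003, 0, 0, 0, 0, 0], [255, -0.006, 0, 0, 0, 0, 0], [255, -0.009, 0, 0, 0, 0, 0], [255, -0.012, 0, 0, 0, 0, 0], [255, -0.014, 0, 0, 0, 0, 0], [255, -0.014, 0, 0, 0, 0, 0]]])

```text
time: 9.95
eef_pos: [0.5378, -0.0903, 0.0276]
orientation: [-0.017, 1.0, -0.0, -0.0]
wrist_force: [-2.6, 0.4, 2.0]
grip_width: 0.0003
finger_force: 1.8
```

>>> play_rows(plan=[[[255, -0.001, 0, 0, 0, 0, 0], [255, -0.0015, 0, 0, 0, 0, 0], [255, -0.0015, 0, 0, 0, 0, 0]]])

```text
time: 10.2
eef_pos: [0.5387, -0.0903, 0.0276]
orientation: [-0.017, 1.0, -0.0, -0.0]
wrist_force: [-4.6, -0.6, 0.7]
grip_width: 0.0004
finger_force: 2.1
```

>>> play_rows(plan=[[[255, -0.001, 0, 0, 0, 0, 0], [255, -0.0017, 0, 0, 0, 0, 0], [255, -0.0017, 0, 0, 0, 0, 0]]])

```text
time: 10.45
eef_pos: [0.5404, -0.0902, 0.0276]
orientation: [-0.017, 1.0, -0.0, -0.0]
wrist_force: [-3.1, -0.8, 0.2]
grip_width: 0.0003
finger_force: 2.2
```

>>> play_rows(plan=[[[255, -0.001, 0, 0, 0, 0, 0], [255, -0.0017, 0, 0, 0, 0, 0], [255, -0.0017, 0, 0, 0, 0, 0]]])

```text
time: 10.7
eef_pos: [0.542, -0.0902, 0.0276]
orientation: [-0.017, 1.0, -0.0, -0.0]
wrist_force: [-4.2, 0.4, 0.5]
grip_width: 0.0005
finger_force: 2.3
```

>>> play_rows(plan=[[[255, -0.001, 0, 0, 0, 0, 0], [255, -0.0017, 0, 0, 0, 0, 0], [255, -0.0017, 0, 0, 0, 0, 0]]])

```text
time: 10.95
eef_pos: [0.5437, -0.0901, 0.0277]
orientation: [-0.017, 1.0, -0.0, -0.0]
wrist_force: [-4.9, -0.5, 0.4]
grip_width: 0.0006
finger_force: 2.4
```

>>> play_rows(plan=[[[255, -0.001, 0, 0, 0, 0, 0], [255, -0.0017, 0, 0, 0, 0, 0], [255, -0.0017, 0, 0, 0, 0, 0]]])

```text
time: 11.2
eef_pos: [0.5454, -0.09, 0.0276]
orientation: [-0.017, 1.0, -0.0, -0.0]
wrist_force: [-5.0, -0.5, 0.6]
grip_width: 0.0005
finger_force: 2.4
```

>>> play_rows(plan=[[[255, -0.001, 0, 0, 0, 0, 0], [255, -0.0017, 0, 0, 0, 0, 0], [255, -0.0017, 0, 0, 0, 0, 0]]])

```text
time: 11.45
eef_pos: [0.5471, -0.09, 0.0277]
orientation: [-0.017, 1.0, -0.0, -0.0]
wrist_force: [-5.0, 0.8, 0.7]
grip_width: 0.0005
finger_force: 2.4
```

>>> play_rows(plan=[[[255, -0.001, 0, 0, 0, 0, 0], [255, -0.0017, 0, 0, 0, 0, 0], [255, -0.0017, 0, 0, 0, 0, 0]]])

```text
time: 11.7
eef_pos: [0.5488, -0.0899, 0.0276]
orientation: [-0.017, 1.0, -0.0, -0.0]
wrist_force: [-4.8, -0.6, 0.2]
grip_width: 0.0003
finger_force: 2.4
```

>>> play_rows(plan=[[[255, -0.001, 0, 0, 0, 0, 0], [255, -0.0017, 0, 0, 0, 0, 0], [255, -0.0017, 0, 0, 0, 0, 0]]])

```text
time: 11.95
eef_pos: [0.5502, -0.0899, 0.0276]
orientation: [-0.017, 1.0, -0.0, -0.001]
wrist_force: [-5.8, 0.5, 1.5]
grip_width: 0.0005
finger_force: 2.8
```

>>> play_rows(plan=[[[255, -0.0005, 0, 0, 0, 0, 0], [255, -0.001, 0, 0, 0, 0, 0], [255, -0.001, 0, 0, 0, 0, 0]]])

```text
time: 12.2
eef_pos: [0.5506, -0.0899, 0.0276]
orientation: [-0.017, 1.0, -0.0, -0.001]
wrist_force: [-6.7, -0.6, 2.6]
grip_width: 0.0006
finger_force: 3.4
```

>>> play_rows(plan=[[[255, -0.0007, 0, 0, 0, 0, 0], [255, -0.0014, 0, 0, 0, 0, 0], [255, -0.0014, 0, 0, 0, 0, 0]]])

```text
time: 12.45
eef_pos: [0.5512, -0.0898, 0.0276]
orientation: [-0.017, 1.0, -0.0, -0.002]
wrist_force: [-8.6, -0.1, 4.3]
grip_width: 0.0004
finger_force: 4.2
```

>>> play_rows(plan=[[[255, -0.0007, 0, 0, 0, 0, 0], [255, -0.0013, 0, 0, 0, 0, 0], [255, -0.0013, 0, 0, 0, 0, 0]]])

```text
time: 12.7
eef_pos: [0.5518, -0.0898, 0.0276]
orientation: [-0.017, 1.0, -0.0, -0.003]
wrist_force: [-9.8, -0.6, 5.6]
grip_width: 0.0005
finger_force: 5.0
```

>>> play_rows(plan=[[[255, -0.0007, 0, 0, 0, 0, 0], [255, -0.0007, 0, 0, 0, 0, 0]]])

```text
time: 12.87
eef_pos: [0.5521, -0.0898, 0.0276]
orientation: [-0.017, 1.0, -0.0, -0.003]
wrist_force: [-12.9, 0.4, 6.4]
grip_width: 0.0006
finger_force: 5.5
```

>>> play_rows(plan=[[[255, 0.003, 0, 0, 0, 0, 0], [255, 0.006, 0, 0, 0, 0, 0], [255, 0.009, 0, 0, 0, 0, 0], [255, 0.012, 0, 0, 0, 0, 0], [255, 0.015, 0, 0, 0, 0, 0], [255, 0.018, 0, 0, 0, 0, 0], [255, 0.021, 0, 0, 0, 0, 0], [255, 0.024, 0, 0, 0, 0, 0]]])

```text
time: 13.53
eef_pos: [0.5327, -0.0905, 0.0284]
orientation: [-0.017, 1.0, -0.0, 0.002]
wrist_force: [-0.1, -0.2, 0.4]
grip_width: 0.0007
finger_force: 0.0
```

>>> play_rows(plan=[[[255, 0.006, 0, 0, 0, 0, 0], [255, 0.012, 0, 0, 0, 0, 0], [255, 0.018, 0, 0, 0, 0, 0], [255, 0.026, 0, 0, 0, 0, 0], [255, 0.036, 0, 0, 0, 0, 0], [255, 0.048, 0, 0, 0, 0, 0], [255, 0.06, 0, 0, 0, 0, 0], [255, 0.074, 0, 0, 0, 0, 0]]])

```text
time: 14.2
eef_pos: [0.456, -0.0931, 0.0278]
orientation: [-0.017, 1.0, -0.0, -0.0]
wrist_force: [-0.5, 0.2, -0.3]
grip_width: 0.0004
finger_force: 0.0
```

```bash
python3 -c "
from h import *
from station import bot
t=bot.camera('top')['image'];s=bot.camera('scene')['image']
cv2.imwrite('pics/l5.png',np.hstack([cv2.resize(t[240:380,345:480],(400,415),interpolation=2),cv2.resize(s[130:270,350:485],(400,415),interpolation=2)]))
go(.484,-.092,.028,.035)
"
```

```text
t 14.3 p [ 0.4537 -0.0932  0.0275] F [ 0.1  -0.51 -0.92] w 0.0005 f 0.0
shift [-0.0304, 0.0002, -0.0006] turn [-0.0002, -0.004, -0.0018]
```

View pics/l5.png

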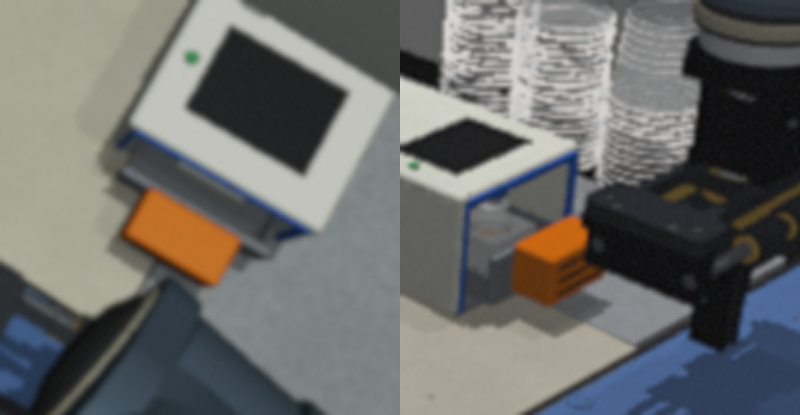

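The drawer stayed in: the orange block is now against the reader, at about (182,235) in the left crop. I'll retreat upward and check again numerically.

>>> play_rows(plan=[[[255, 0.002, 0, -0.03, 0, 0, 0], [255, 0.002, 0, -0.06, 0, 0, 0], [255, 0.002, 0.03, -0.09, 0, 0, 0], [255, 0.002, 0.07, -0.12, 0, 0, 0], [255, 0.002, 0.11, -0.13, 0, 0, 0], [255, 0.002, 0.15, -0.13, 0, 0, 0], [255, 0.002, 0.15, -0.13, 0, 0, 0], [255, 0.002, 0.15, -0.13, 0, 0, 0]]])

```text
time: 14.97
eef_pos: [0.4504, 0.0603, 0.1583]
orientation: [-0.021, 1.0, 0.0, 0.001]
wrist_force: [0.3, -0.1, 0.5]
grip_width: 0.0006
finger_force: 0.0
```

```bash
python3 - <<'E'
from h import *
from station import bot
for k in range(2):
    for n in("top","scene"):
        im=bot.camera(n)["image"]; h=cv2.cvtColor(im,40)
        for nm,lo,hi in(("orange",(5,180,100),(18,255,255)),("blue",(105,120,30),(125,255,255))):
            kk,l,st,ce=cv2.connectedComponentsWithStats(cv2.inRange(h,lo,hi))
            print(n,nm,[(st[i][4],ce[i].round(1).tolist()) for i in range(1,kk) if 12<st[i][4]<1500 and 370<ce[i][0]<470 and 150<ce[i][1]<370])
            if n=="top" and nm=="orange":
                i=1+np.argmax(st[1:,4]); print(onz("top",*ce[i],.05).round(4))
    if k==0:
        for _ in range(6): bot.camera("top")
cv2.imwrite("pics/f.png",im); print(cv2.cvtColor(im[180:250:4,368:412:4].reshape(18,-1,3),40)[:,:,0].tolist())
go(.45,0,.15)
E
```

```text
top orange [(np.int32(641), [405.6, 319.8])]
[ 0.5627 -0.0873  0.05  ]
top blue [(np.int32(23), [395.0, 287.8]), (np.int32(43), [439.7, 314.3])]
scene orange [(np.int32(318), [402.8, 213.5])]
scene blue [(np.int32(68), [385.8, 192.5]), (np.int32(19), [370.8, 225.8])]
top orange [(np.int32(641), [405.6, 319.8])]
[ 0.5627 -0.0873  0.05  ]
top blue [(np.int32(22), [394.6, 287.6]), (np.int32(43), [439.7, 314.3])]
scene orange [(np.int32(320), [402.8, 213.4])]
scene blue [(np.int32(69), [385.7, 192.6]), (np.int32(20), [370.8, 225.3])]
[[120, 120, 100, 110, 110, 30, 120, 105, 30, 30, 150], [45, 120, 0, 38, 35, 36, 36, 40, 110, 90, 120], [30, 39, 38, 33, 35, 33, 113, 110, 100, 75, 120], [33, 35, 33, 34, 111, 111, 75, 30, 45, 120, 150], [34, 37, 112, 111, 111, 35, 38, 36, 50, 110, 105], [42, 112, 0, 90, 105, 108, 40, 24, 0, 0, 100], [35, 111, 90, 120, 90, 90, 105, 113, 120, 12, 150], [30, 110, 15, 14, 30, 0, 30, 11, 14, 14, 14], [36, 112, 90, 60, 90, 8, 14, 14, 14, 14, 14], [30, 111, 75, 110, 113, 9, 14, 14, 14, 13, 13], [36, 112, 120, 100, 120, 11, 13, 14, 14, 13, 13], [30, 113, 114, 108, 120, 12, 13, 13, 14, 12, 13], [30, 116, 105, 120, 108, 10, 14, 13, 13, 13, 11], [60, 114, 120, 150, 20, 19, 21, 13, 11, 165, 110], [18, 22, 19, 22, 21, 19, 21, 18, 21, 21, 0], [22, 19, 20, 21, 21, 22, 20, 23, 24, 22, 21], [22, 21, 21, 21, 21, 22, 22, 22, 21, 22, 22], [20, 22, 22, 22, 22, 22, 22, 20, 21, 21, 22]]
t 15.4667 p [0.45   0.0561 0.1575] F [ 0.24  0.56 -0.32] w 0.0002 f 0.0
shift [0.0018, -0.0561, 0.0076] turn [-0.0008, -0.001, -0.0042]
```

```bash
python3 -c "
from station import bot
print(bot.close_job())"
```

```text
the job is handed in; nothing more can be done
None
```

The job is handed in: the blue vial was seen standing in its well before the press. The drawer caught on the first press, with 54 mm travel and no drift over the next half second. The black vials were never touched. After closing, the vial is hidden inside the reader, so I couldn't see it again.

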